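# Set the mould warmer to heat setting five and start it

### The job

Set the mould warmer's heat selector to setting five - the fifth bar mark clockwise from the round off mark - by pushing its pointer lever round clockwise, click by click, with a fingertip, without pinching it and without going past five. Then press the start button beside it fully down with the fingertip and let it come up again. Grasp and lift nothing, and leave the mould and everything else where it stands.

Things in the scene. Friction and masses are not known exactly. Their poses are not given: they have to be found in the camera images.
- warmer: Grey mould warmer, fixed to the table, 180 (x) x 350 (y) x 45 mm high. Origin under its centre at table height; +x to its back, +y to its left. On its deck (top face, 45 mm up): the dial on the right half, centre at (-5, -95) mm from the origin; a round warm plate on the left half, centre (10, 95), 128 mm across, 7 mm high, with a mould on it; the start button at (-50, 5).
- dial_axis (a point): The selector's vertical turning axis at deck height, centre of a flat aluminium dial plate 140 mm across. Eight dark marks lie 62 mm from the axis: a round one (off), then, clockwise from above, seven bars (settings 1 to 7), each 30 degrees on. Off lies 105 degrees counter-clockwise from the warmer's +x direction, setting 5 lies 45 degrees clockwise from +x.
- selector (a joint): Heat selector's angle in rad: 0 at the round off mark, growing clockwise from above; a click (detent) every 0.5236, so five is 2.618; stops just outside 0 and 7. It starts at 0, 1 or 2. Leaving a click takes up to 0.18 N m (5 N at 36 mm from the axis); past half-way between two settings it snaps on by itself into the next, away from the finger, and stays there.
- selector_tip (a point): Outer end of the selector's pointer lever, at its top: 54 mm from the axis, 29 mm above the deck; turns with it. The lever is a black bar 12 mm wide with a white line on top, its upright sides 6 to 29 mm above the deck, on a round black hub 36 mm across, 31 mm high.
- start_top (a point): Centre of the top face of the start button: a grey round cap, 28 mm across, in a black collar 44 mm across. At rest the top is 22 mm above the deck and 10 mm above the collar.
- start (a joint): Travel of the start button in m: 0 up, 0.006 fully down (about 5 N); it springs back up by itself.
- mould_centre (a point): Centre, half-way up, of the pink round silicone mould (68 mm across, 51 mm high) that stands loose on the warm plate. Leave it.
- tealight_a: Tealight, 38 mm across, 24 mm high, loose on the deck behind the start button; origin under its centre. Leave it.
- spool: Wooden spool of wick, 60 mm across, 68 mm high, standing on the table to the right of the warmer; origin under its centre. Leave it.
- dye_bottle: Small dropper bottle, 33 mm across, 102 mm high, standing on the table to the left of the warmer; origin under its centre. Leave it.
- tape: Roll of masking tape, 103 mm across, 25 mm high, lying behind the warmer; origin under its centre. Leave it.
- square_candle: Square orange candle, 45 mm wide, 129 mm high, standing behind the warmer; origin under its centre. Leave it.
Mind the look-alikes: they are no part of the job. Leave any blue, orange or turquoise look-alike of the part that bears mould_centre alone.

How it is judged:
By the outcome, as a careful person would: the job done as asked, in the order asked, and still so for the second after the job is handed in, with the robot touching nothing.
It also fails if it takes over 64 s, if anything falls off the work surface, if the arm or the gripper's body presses on something with over 40 N, if the wrist force passes 120 N, or if a joint passes its speed limit or range.

### The arm

A 6-joint arm with a two-finger parallel gripper is mounted at the origin on a cart in front of the work surface, level with it; the furniture and walls round the work are solid. World frame = base frame: x ahead of the robot, y to its left, z up, the work surface at z = 0. Lengths are in m, angles in degrees, forces in N, time in s.
With the tool pointing down it reaches from about 0.3 to 0.75 m from the base axis. Payload 8.5 kg.
Tool frame: the origin (TCP) lies on the centre line of the jaws, within the pads' length; the fingertips stand 19 mm ahead of it and the grasp point (between the pads) is the TCP (env.tcp_to_tips is the z of the fingertips in the tool frame, in m); z points along the fingers, y is the line along which they close (so a half turn about z gives the same grasp; the last joint's range is limited). The gripper opens to 85 mm and grips with 20 to 120 N. Pads are 22 mm wide; open, the fingers measure 114 mm over their backs; the gripper's body (76 mm by 85 mm) begins 54 mm behind the grasp point. The pads swing forward as they close: fully open they stand 13 mm farther back than shut.
Start: joints at [52.638, 21.807, 74.336, -0, 83.858, -12.336], TCP at [0.233, 0.498, 0.25] pointing down, gripper open.
Joint ranges: [-178.18, 178.18], [-50.72, 133.34], [12.68, 142.11], [-81.47, 261.47], [9.98, 163.14], [-165.26, 165.26]. Speed limits (degrees/s): [136.94, 136.94, 180, 180, 180, 180].

### API

Orientations are given as a 3x3 rotation matrix whose columns are the frame's x, y, z axes.
In Python, from rig import env gives the robot as it stands.
- The arm moves only by the tool servo_tool, never from a script. Its argument "steps" is a list of rows, each an object of numbers: "tx", "ty", "tz": the shift along the world's x, y, z in cm; "yaw": the turn about the world's z in degrees; "claw": the finger opening in cm, from 0 to 8.54. In form: [{"tx": .., "ty": .., "tz": .., "yaw": .., "claw": ..}, ...]. A call has 1 to 20 rows; each row shifts and turns the commanded pose from where the row before left it; what a row does not reach is not made up. A row lasts 1/10 s, in which the tool goes at most 50 mm and 8.59 degrees, less where a joint would pass 70% of its speed; a pose out of reach is approached as far as the arm can. A call with a gripper value outside its range is refused whole. The fingers move at their own pace and stop on an object; "newtons" is the grip in N (left out, the last holds). Time passes only in rows, so rows that do not move let the fingers close. It gives the time, the measured TCP pose, the force, the opening and the grip force at its end, in the units of the state.
- env.observe(): the state, without advancing time (a new reading comes with each control period).
- env.get_image(name): name is "scene" or "top"; returns (picture, depth): 480x640x3 uint8, red, green, blue; 480x640 float32, m along the optical axis (not along the pixel's ray), 0 where there is no reading.
- env.camera_model(name): a dict with "fovy" (degrees; the focal length in pixels is half the picture's height over the tangent of half this angle, whatever the lens; pixels are square), "cx", "cy" (the principal point, pixels), "dist_coeffs" ([k1, k2, p1, p2, k3] as OpenCV has them; the pictures are not rectified), "T" (4x4, takes a point from camera to world coordinates). Camera axes: x right, y down, z forward; pixel columns grow to the right and rows downward; lengths in m; the calibration is good to about 2 mm. A picture is of the moment at which its call begins. camera_model takes no time and is no camera call.
- env.close_job(): hands the job in; it is judged then, once.
The state is a dict: "time_s": time; "q": joint angles; "qvel": joint speeds; "joint_efforts": joint torques, N m; "position": TCP position; "tool_rot": TCP orientation; "ft_force": force on the tool from outside, world axes, zero at the start; "wrist_torque": the same for the moment, N m; "grip_width": finger opening in m; "gripper_force": force on a finger pad.
Only numpy, scipy, OpenCV 4.12 (cv2) and the standard library are available. Lean on these libraries where they do the work, as an engineer would, in place of code of your own. Each camera call takes 0.05 s, during which the arm holds its last target. There are 200 camera calls.

## Working session

There is one attempt and no reset: what is moved stays moved. The work goes in short steps, Python scripts to look and compute and a tool call to move; the robot and the scene stay as the last step left them, time stands still between calls to the robot, and variables do not carry over. Pictures are saved under pics/ and viewed, at most 10 in all, crops included, and the job is handed in when it is done.

Besides the shell and the picture viewer there is one more tool, called after "Call:" by a JSON object that holds its "fn" and its "kwargs". servo_tool: Moves the arm, as the interface text tells. Its arguments: {"type":"object","properties":{"steps":{"type":"array"},"newtons":{"type":"number"}},"required":["steps"]}

```bash
mkdir -p pics; ls; cat > h.py <<'E'
import numpy as np, cv2
from rig import env
def K(n):
    m=env.camera_model(n); f=240/np.tan(np.radians(m["fovy"])/2)
    return np.array([[f,0,m["cx"]],[0,f,m["cy"]],[0,0,1.]]),np.array(m["dist_coeffs"],float),np.array(m["T"])
def ray(n,uv,z):
    k,d,T=K(n); p=cv2.undistortPoints(np.array(uv,float).reshape(-1,1,2),k,d)[:,0]
    r=np.c_[p,np.ones(len(p))]@T[:3,:3].T; o=T[:3,3]
    return o+r*((z-o[2])/r[:,2])[:,None]
def proj(n,P):
    k,d,T=K(n); Ti=np.linalg.inv(T); c=np.array(P,float).reshape(-1,3)@Ti[:3,:3].T+Ti[:3,3]
    return cv2.projectPoints(c,np.zeros(3),np.zeros(3),k,d)[0][:,0]
E
python3 - <<'E'
from h import *
for n in("scene","top"):
    im,d=env.get_image(n); cv2.imwrite(f"pics/{n}0.png",im[:,:,::-1]); np.save(f"{n}0d.npy",d)
    print(n,K(n)[2].round(3).tolist())
s=env.observe(); print(s["time_s"],s["position"],s["tool_rot"],s["ft_force"],s["grip_width"],env.tcp_to_tips)
E
```

```text
pics
scene [[0.54, -0.566, 0.623, -0.231], [-0.842, -0.343, 0.417, -0.554], [-0.023, -0.75, -0.661, 1.005], [0.0, 0.0, 0.0, 1.0]]
top [[-0.019, -0.99, 0.138, 0.489], [-0.999, 0.023, 0.027, -0.014], [-0.03, -0.137, -0.99, 1.091], [0.0, 0.0, 0.0, 1.0]]
0.1 [0.23252294 0.49815932 0.24977476] [[-9.06111202e-01  4.23038790e-01 -8.19249255e-04]
 [ 4.23039474e-01  9.06110662e-01 -1.03558400e-03]
 [ 3.04238282e-04 -1.28492904e-03 -9.99999128e-01]] [-0.62837323 -0.140002    1.16708207] 0.08502828445611892 0.019
```

View pics/scene0.png

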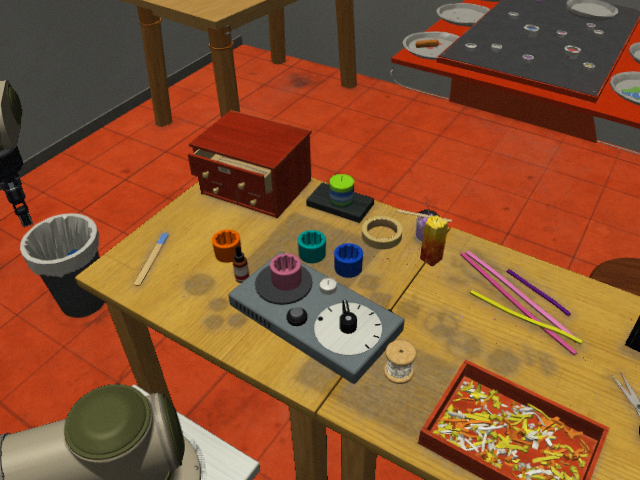

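View pics/top0.png

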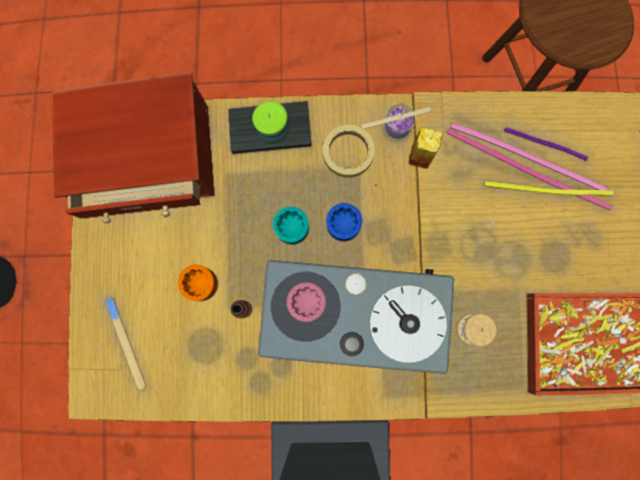

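The top view shows the warmer with its dial at (409,324), the round off mark at about (375,329) and the lever tip at about (388,301), near setting 2. The start button is at (352,344), the tealight at (356,284) and the mould at (307,301). Things that could be mistaken for the target:
- **Dial:** the round warm plate at (305,305).
- **Button:** the white tealight at (356,284). The button is the grey cap in the black collar at (352,344).
- **Mould:** the blue (344,221), turquoise (291,225) and orange (197,283) look-alikes, none of which I will touch.

```bash
cat > m.py <<'E'
from h import *
im=cv2.imread("pics/top0.png"); hsv=cv2.cvtColor(im,cv2.COLOR_BGR2HSV)
white=((hsv[...,2]>190)&(hsv[...,1]<40)).astype(np.uint8)
roi=np.zeros_like(white); roi[270:375,362:455]=1
c=max(cv2.findContours(white*roi,0,2)[0],key=cv2.contourArea)
el=cv2.fitEllipse(cv2.convexHull(c)); print("dial ellipse",el)
D=ray("top",[el[0]],.046)[0]
pts=ray("top",cv2.convexHull(c)[:,0],.046); print("dial centre",D.round(4),"rad",np.percentile(np.linalg.norm(pts[:,:2]-D[:2],axis=1),[10,50,90]).round(4))
# marks: dark pixels 56..67mm from the axis
v,u=np.mgrid[270:375,362:455]; uv=np.c_[u.ravel(),v.ravel()]; P=ray("top",uv,.046)-D
r=np.hypot(P[:,0],P[:,1]); a=np.degrees(np.arctan2(P[:,1],P[:,0]))
g=cv2.cvtColor(im,cv2.COLOR_BGR2GRAY)[uv[:,1],uv[:,0]]
k=(r>.057)&(r<.066)
h=[(b,int(g[k&(abs(a-b)<3)].min())) for b in range(-150,151,5)]; print("marks",h)
lab=np.zeros(im.shape[:2],np.uint8); lab[uv[k&(g<140)][:,1],uv[k&(g<140)][:,0]]=1
n,_,st,ce=cv2.connectedComponentsWithStats(lab)
for i in range(1,n):
    p=ray("top",[ce[i]],.046)[0]-D; print(st[i,4],ce[i].round(1),np.degrees(np.arctan2(p[1],p[0])).round(1),np.hypot(*p[:2]).round(4))
# lever: dark at z=.074
P=ray("top",uv,.074)-D; r=np.hypot(P[:,0],P[:,1]); a=np.degrees(np.arctan2(P[:,1],P[:,0]))
k=(r>.026)&(r<.05)&(g<90); print("lever",k.sum(),np.median(a[k]).round(1))
# deck outline
gm=cv2.inRange(hsv,(85,10,50),(125,110,160)); gm[:255]=0; gm[378:]=0; gm[:,:250]=0; gm[:,460:]=0
c=max(cv2.findContours(cv2.morphologyEx(gm,3,np.ones((5,5))),0,2)[0],key=cv2.contourArea)
b=cv2.boxPoints(cv2.minAreaRect(c)); W=ray("top",b,.045); print("deck corners",b.round(),W.round(3).tolist(),np.linalg.norm(np.diff(W,axis=0),axis=1).round(3))
print("button",ray("top",[(352,344)],.067).round(4),"collar z .057",ray("top",[(352,344)],.057).round(4))
cv2.imwrite("pics/crop0.png",cv2.resize(im[250:390,250:470],None,fx=3.6,fy=3.6,interpolation=2))
E
python3 m.py
```

```text
dial ellipse ((407.92059326171875, 323.59808349609375), (75.6641845703125, 76.66983032226562), 152.90557861328125)
dial centre [ 0.4705 -0.1508  0.046 ] rad [0.069  0.0695 0.07  ]
marks [(-150, 221), (-145, 221), (-140, 221), (-135, 222), (-130, 223), (-125, 223), (-120, 222), (-115, 158), (-110, 100), (-105, 220), (-100, 219), (-95, 219), (-90, 219), (-85, 133), (-80, 113), (-75, 199), (-70, 221), (-65, 221), (-60, 221), (-55, 155), (-50, 114), (-45, 213), (-40, 217), (-35, 218), (-30, 214), (-25, 130), (-20, 112), (-15, 213), (-10, 214), (-5, 216), (0, 219), (5, 120), (10, 101), (15, 217), (20, 221), (25, 217), (30, 216), (35, 93), (40, 93), (45, 222), (50, 222), (55, 224), (60, 224), (65, 112), (70, 105), (75, 224), (80, 223), (85, 223), (90, 207), (95, 56), (100, 56), (105, 141), (110, 223), (115, 223), (120, 224), (125, 224), (130, 224), (135, 223), (140, 223), (145, 225), (150, 225)]
7 [401.7 289.9] 8.5 0.0625
5 [419.4 291.4] -21.8 0.0627
6 [386.  297.5] 38.5 0.062
4 [432.8 302. ] -51.0 0.0606
7 [376.4 311.9] 68.2 0.0613
8 [440.6 317.4] -80.9 0.0613
19 [374.6 329.2] 98.1 0.0617
7 [440.  334.9] -110.8 0.0621
lever 46 43.8
deck corners [[258. 357.]
 [266. 260.]
 [454. 275.]
 [446. 372.]] [[0.415, 0.124, 0.045], [0.593, 0.108, 0.045], [0.557, -0.239, 0.045], [0.381, -0.218, 0.045]] [0.179 0.349 0.178]
button [[ 0.437  -0.0471  0.067 ]] collar z .057 [[ 0.4365 -0.0474  0.057 ]]
```

View pics/crop0.png

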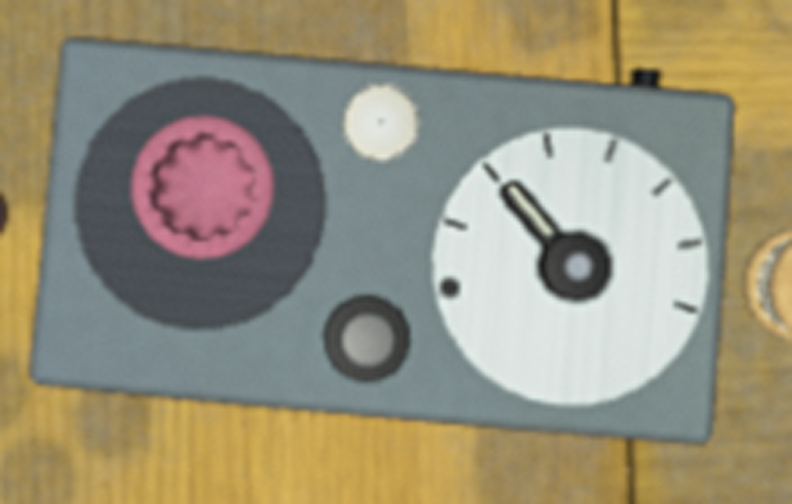

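The crop shows the lever at the third mark, counting off as the first. That is setting 2: the lever measures about 40° and the mark 38.5°. The warmer's yaw is about -6.5°, so five lies at about -51.5° in the world frame. The dial axis is at (0.4705, -0.151) and the button at (0.437, -0.047). Next I move above the counter-clockwise side of the lever with the claw shut.

Call:
{"fn": "servo_tool", "kwargs": {"steps": [{"tx":1.6,"ty":-3.8,"yaw":4,"claw":0},{"tx":1.6,"ty":-3.8,"yaw":4,"claw":0},{"tx":1.6,"ty":-3.8,"yaw":4,"claw":0},{"tx":1.6,"ty":-3.8,"yaw":4,"claw":0},{"tx":1.6,"ty":-3.8,"yaw":4,"claw":0},{"tx":1.6,"ty":-3.8,"yaw":4,"claw":0},{"tx":1.6,"ty":-3.8,"yaw":4,"claw":0},{"tx":1.6,"ty":-3.8,"yaw":4,"claw":0},{"tx":1.6,"ty":-3.8,"yaw":4,"claw":0},{"tx":1.6,"ty":-3.8,"yaw":4,"claw":0},{"tx":1.6,"ty":-3.8,"yaw":4,"claw":0},{"tx":1.6,"ty":-3.8,"yaw":4,"claw":0},{"tx":1.6,"ty":-3.8,"yaw":4,"claw":0},{"tx":1.6,"ty":-3.8,"yaw":4,"claw":0},{"tx":1.6,"ty":-3.8,"yaw":4,"claw":0},{"tx":1.3,"ty":-3.4,"yaw":4,"claw":0},{"claw":0},{"claw":0},{"claw":0}]}}

```text
invalid input at $.steps[0]: expected keys tx, ty, tz, yaw, claw
```

Call:
{"fn": "servo_tool", "kwargs": {"steps": [{"tx":1.6,"ty":-3.8,"tz":0,"yaw":4,"claw":0},{"tx":1.6,"ty":-3.8,"tz":0,"yaw":4,"claw":0},{"tx":1.6,"ty":-3.8,"tz":0,"yaw":4,"claw":0},{"tx":1.6,"ty":-3.8,"tz":0,"yaw":4,"claw":0},{"tx":1.6,"ty":-3.8,"tz":0,"yaw":4,"claw":0},{"tx":1.6,"ty":-3.8,"tz":0,"yaw":4,"claw":0},{"tx":1.6,"ty":-3.8,"tz":0,"yaw":4,"claw":0},{"tx":1.6,"ty":-3.8,"tz":0,"yaw":4,"claw":0},{"tx":1.6,"ty":-3.8,"tz":0,"yaw":4,"claw":0},{"tx":1.6,"ty":-3.8,"tz":0,"yaw":4,"claw":0},{"tx":1.6,"ty":-3.8,"tz":0,"yaw":4,"claw":0},{"tx":1.6,"ty":-3.8,"tz":0,"yaw":4,"claw":0},{"tx":1.6,"ty":-3.8,"tz":0,"yaw":4,"claw":0},{"tx":1.6,"ty":-3.8,"tz":0,"yaw":4,"claw":0},{"tx":1.6,"ty":-3.8,"tz":0,"yaw":4,"claw":0},{"tx":1.3,"ty":-3.4,"tz":0,"yaw":4,"claw":0},{"tx":0,"ty":0,"tz":0,"yaw":0,"claw":0},{"tx":0,"ty":0,"tz":0,"yaw":0,"claw":0},{"tx":0,"ty":0,"tz":0,"yaw":0,"claw":0}]}}

```text
time_s: 2.0
position: [0.4853, -0.1048, 0.2502]
tool_rot: [[-0.777, -0.629, -0.001], [-0.629, 0.777, 0.0], [0.0, 0.001, -1.0]]
ft_force: [0.4, 0.0, 0.5]
grip_width: 0.0003
gripper_force: 0.0
```

Call:
{"fn": "servo_tool", "kwargs": {"steps": [{"tx":0,"ty":0,"tz":-3.5,"yaw":0,"claw":0},{"tx":0,"ty":0,"tz":-3.5,"yaw":0,"claw":0},{"tx":0,"ty":0,"tz":-3.5,"yaw":0,"claw":0},{"tx":0,"ty":0,"tz":-2.5,"yaw":0,"claw":0},{"tx":0,"ty":0,"tz":0,"yaw":0,"claw":0},{"tx":0,"ty":0,"tz":0,"yaw":0,"claw":0}]}}

```text
time_s: 2.6
position: [0.4859, -0.1051, 0.1212]
tool_rot: [[-0.777, -0.63, 0.0], [-0.63, 0.777, -0.0], [-0.0, -0.0, -1.0]]
ft_force: [0.2, -0.3, 1.0]
grip_width: 0.0002
gripper_force: 0.0
```

```bash
python3 - <<'E'
from h import *
im,_=env.get_image("scene"); b=im[:,:,::-1].copy()
p=env.observe()["position"]; t=p-[0,0,.019]
print(p,proj("scene",[p,t,[*t[:2],.046]]).round(1).tolist())
cv2.imwrite("pics/s1.png",cv2.resize(b[210:390,220:420],None,fx=3.2,fy=3.2,interpolation=2))
E
```

```text
[ 0.48621809 -0.10534449  0.12175808] [[332.4, 289.4], [332.4, 295.8], [332.6, 314.2]]
```

View pics/s1.png

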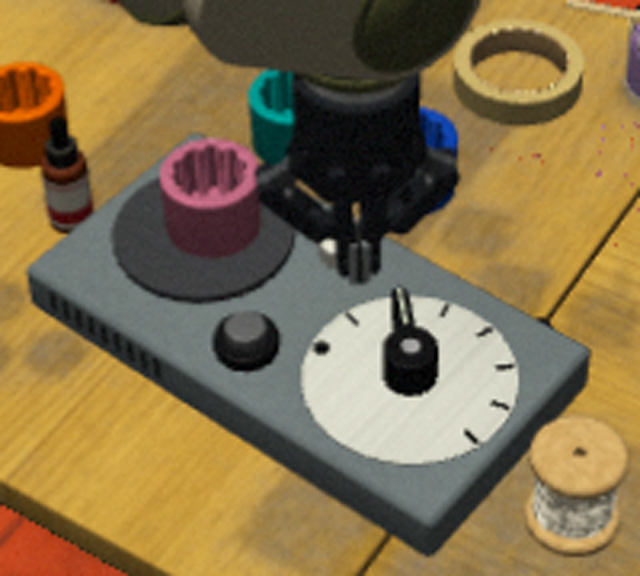

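The closed fingertips are at crop (360,275), which matches the projected tip. They are beside the lever on its off side and clear of the tealight, so I descend beside the lever.

Call:
{"fn": "servo_tool", "kwargs": {"steps": [{"tx":0,"ty":0,"tz":-2,"yaw":0,"claw":0},{"tx":0,"ty":0,"tz":-1.5,"yaw":0,"claw":0},{"tx":0,"ty":0,"tz":-0.9,"yaw":0,"claw":0},{"tx":0,"ty":0,"tz":0,"yaw":0,"claw":0},{"tx":0,"ty":0,"tz":0,"yaw":0,"claw":0}]}}

```text
time_s: 3.15
position: [0.4862, -0.1058, 0.0773]
tool_rot: [[-0.777, -0.629, 0.001], [-0.629, 0.777, -0.001], [-0.001, -0.001, -1.0]]
ft_force: [-0.8, 0.5, 0.4]
grip_width: -0.0
gripper_force: 0.0
```

Call:
{"fn": "servo_tool", "kwargs": {"steps": [{"tx":0.13,"ty":-0.16,"tz":0,"yaw":0,"claw":0},{"tx":0.13,"ty":-0.16,"tz":0,"yaw":0,"claw":0},{"tx":0.13,"ty":-0.16,"tz":0,"yaw":0,"claw":0},{"tx":0,"ty":0,"tz":0,"yaw":0,"claw":0}]}}

```text
time_s: 3.55
position: [0.4898, -0.1108, 0.0765]
tool_rot: [[-0.778, -0.629, 0.0], [-0.629, 0.778, -0.0], [-0.0, -0.001, -1.0]]
ft_force: [0.2, -0.0, 0.9]
grip_width: 0.0003
gripper_force: 0.0
```

Call:
{"fn": "servo_tool", "kwargs": {"steps": [{"tx":0.13,"ty":-0.16,"tz":0,"yaw":0,"claw":0},{"tx":0.13,"ty":-0.16,"tz":0,"yaw":0,"claw":0},{"tx":0,"ty":0,"tz":0,"yaw":0,"claw":0}]}}

```text
time_s: 3.85
position: [0.492, -0.1133, 0.0762]
tool_rot: [[-0.777, -0.629, -0.001], [-0.629, 0.777, 0.001], [-0.0, 0.001, -1.0]]
ft_force: [-0.3, 4.1, 1.5]
grip_width: -0.0002
gripper_force: 1.9
```

Contact at about 10 mm of travel. I push clockwise along the arc by about 19°, just past half-way to three.

Call:
{"fn": "servo_tool", "kwargs": {"steps": [{"tx":0.15,"ty":-0.1,"tz":0.02,"yaw":-2.4,"claw":0},{"tx":0.15,"ty":-0.1,"tz":0.02,"yaw":-2.4,"claw":0},{"tx":0.15,"ty":-0.1,"tz":0,"yaw":-2.4,"claw":0},{"tx":0.15,"ty":-0.1,"tz":0,"yaw":-2.4,"claw":0},{"tx":0.13,"ty":-0.12,"tz":0,"yaw":-2.4,"claw":0},{"tx":0.13,"ty":-0.12,"tz":0,"yaw":-2.4,"claw":0},{"tx":0.13,"ty":-0.12,"tz":0,"yaw":-2.4,"claw":0},{"tx":0.13,"ty":-0.12,"tz":0,"yaw":-2.4,"claw":0},{"tx":0,"ty":0,"tz":0,"yaw":0,"claw":0}]}}

```text
time_s: 4.75
position: [0.5037, -0.1229, 0.0767]
tool_rot: [[-0.941, -0.338, 0.001], [-0.338, 0.941, -0.001], [-0.0, -0.001, -1.0]]
ft_force: [-0.3, 0.4, 0.2]
grip_width: 0.0003
gripper_force: 0.0
```

```bash
cat > look.py <<'E'
import sys
from h import *
a,_=env.get_image("scene"); t,_=env.get_image("top")
c=np.hstack([cv2.resize(a[270:370,300:410],(440,400),interpolation=2),cv2.resize(t[270:370,355:445],(360,400),interpolation=2)])
cv2.imwrite(sys.argv[1],c[:,:,::-1]); s=env.observe(); print(s["position"]-[.4705,-.1508,0],s["ft_force"])
E
python3 look.py pics/l2.png
```

```text
[0.03291626 0.02819802 0.07671694] [0.18666324 0.45426879 0.15686117]
```

View pics/l2.png

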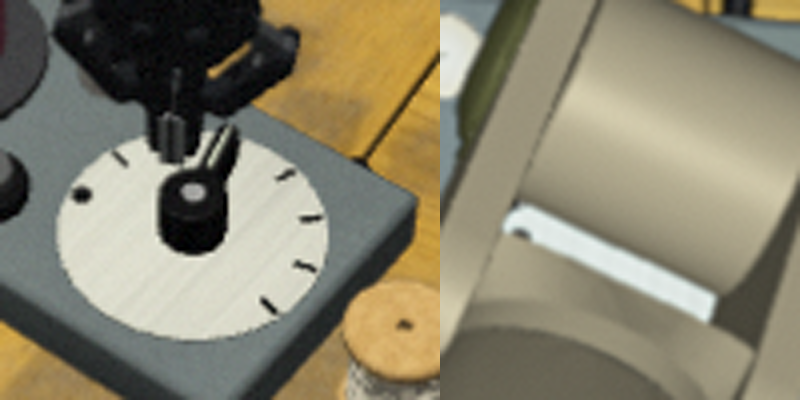

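The lever has snapped to three, leaving four marks (4 to 7) clear to its right: (285,175), (312,218), (305,265) and (270,305). Next click.

Call:
{"fn": "servo_tool", "kwargs": {"steps": [{"tx":0.1,"ty":-0.15,"tz":0,"yaw":-2.5,"claw":0},{"tx":0.1,"ty":-0.15,"tz":0,"yaw":-2.5,"claw":0},{"tx":0.1,"ty":-0.15,"tz":0,"yaw":-2.5,"claw":0},{"tx":0.1,"ty":-0.15,"tz":0,"yaw":-2.5,"claw":0},{"tx":0.08,"ty":-0.17,"tz":0,"yaw":-2.5,"claw":0},{"tx":0.08,"ty":-0.17,"tz":0,"yaw":-2.5,"claw":0},{"tx":0.08,"ty":-0.17,"tz":0,"yaw":-2.5,"claw":0},{"tx":0.08,"ty":-0.17,"tz":0,"yaw":-2.5,"claw":0},{"tx":0.05,"ty":-0.17,"tz":0,"yaw":-2.5,"claw":0},{"tx":0.05,"ty":-0.17,"tz":0,"yaw":-2.5,"claw":0},{"tx":0.05,"ty":-0.17,"tz":0,"yaw":-2.5,"claw":0},{"tx":0.05,"ty":-0.17,"tz":0,"yaw":-2.5,"claw":0},{"tx":0,"ty":0,"tz":0,"yaw":0,"claw":0}]}}

```text
time_s: 6.15
position: [0.5126, -0.1422, 0.0767]
tool_rot: [[-0.984, 0.177, 0.0], [0.177, 0.984, -0.0], [-0.0, -0.0, -1.0]]
ft_force: [0.1, 0.2, 0.6]
grip_width: -0.0002
gripper_force: 0.0
```

```bash
python3 look.py pics/l3.png
```

```text
[0.04200644 0.00877712 0.07671441] [0.17176925 0.23472917 0.49603825]
```

View pics/l3.png

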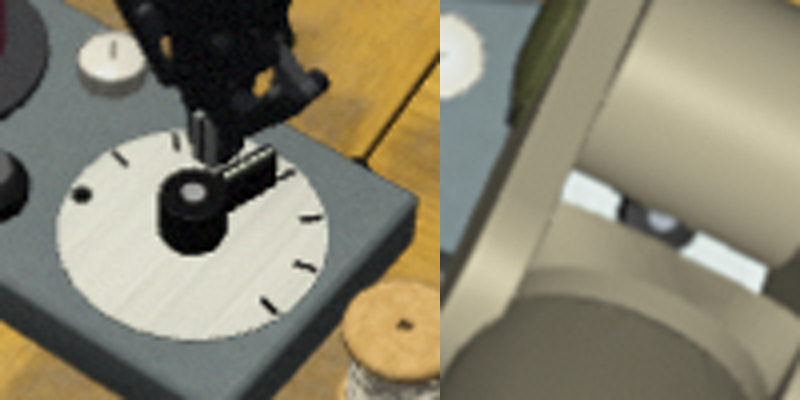

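The lever is at four, with its tip at the mark at (285,175). Last click, again only about 4° past half-way.

Call:
{"fn": "servo_tool", "kwargs": {"steps": [{"tx":0.03,"ty":-0.19,"tz":0,"yaw":-2.5,"claw":0},{"tx":0.03,"ty":-0.19,"tz":0,"yaw":-2.5,"claw":0},{"tx":0.03,"ty":-0.19,"tz":0,"yaw":-2.5,"claw":0},{"tx":0.03,"ty":-0.19,"tz":0,"yaw":-2.5,"claw":0},{"tx":-0.01,"ty":-0.19,"tz":0,"yaw":-2.5,"claw":0},{"tx":-0.01,"ty":-0.19,"tz":0,"yaw":-2.5,"claw":0},{"tx":-0.01,"ty":-0.19,"tz":0,"yaw":-2.5,"claw":0},{"tx":-0.01,"ty":-0.19,"tz":0,"yaw":-2.5,"claw":0},{"tx":-0.05,"ty":-0.19,"tz":0,"yaw":-2.5,"claw":0},{"tx":-0.05,"ty":-0.19,"tz":0,"yaw":-2.5,"claw":0},{"tx":-0.05,"ty":-0.18,"tz":0,"yaw":-2.5,"claw":0},{"tx":-0.05,"ty":-0.18,"tz":0,"yaw":-2.5,"claw":0},{"tx":0,"ty":0,"tz":0,"yaw":0,"claw":0}]}}

```text
time_s: 7.55
position: [0.5113, -0.1647, 0.0767]
tool_rot: [[-0.764, 0.645, -0.0], [0.645, 0.764, -0.0], [0.0, -0.0, -1.0]]
ft_force: [-0.4, -0.4, 0.9]
grip_width: -0.0003
gripper_force: 0.0
```

```bash
python3 look.py pics/l4.png
```

```text
[ 0.04083351 -0.01376042  0.07672365] [0.07850572 0.13764235 0.05465355]
```

View pics/l4.png

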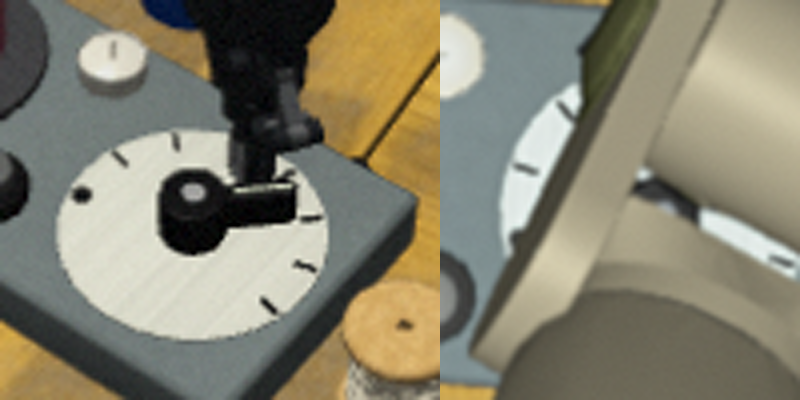

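The lever has clicked to five, with its tip at mark 5 at (312,218) and no force on the finger. I back off, rise and go above the button, then check the dial in the top view.

Call:
{"fn": "servo_tool", "kwargs": {"steps": [{"tx":-0.3,"ty":0.4,"tz":0,"yaw":0,"claw":0},{"tx":0,"ty":0,"tz":3,"yaw":0,"claw":0},{"tx":0,"ty":0,"tz":3,"yaw":0,"claw":0},{"tx":0,"ty":0,"tz":2,"yaw":0,"claw":0},{"tx":-1.2,"ty":1.8,"tz":0,"yaw":-7,"claw":0},{"tx":-1.2,"ty":1.9,"tz":0,"yaw":-7,"claw":0},{"tx":-1.2,"ty":1.9,"tz":0,"yaw":-7,"claw":0},{"tx":-1.2,"ty":1.9,"tz":0,"yaw":-7,"claw":0},{"tx":-1.2,"ty":1.9,"tz":0,"yaw":-7,"claw":0},{"tx":-1.1,"ty":1.9,"tz":0,"yaw":-7,"claw":0},{"tx":0,"ty":0,"tz":0,"yaw":-7,"claw":0},{"tx":0,"ty":0,"tz":-3,"yaw":0,"claw":0},{"tx":0,"ty":0,"tz":-1.7,"yaw":0,"claw":0},{"tx":0,"ty":0,"tz":0,"yaw":0,"claw":0},{"tx":0,"ty":0,"tz":0,"yaw":0,"claw":0}]}}

```text
time_s: 9.15
position: [0.4374, -0.0476, 0.1101]
tool_rot: [[-0.014, 1.0, -0.0], [1.0, 0.014, -0.0], [-0.0, -0.0, -1.0]]
ft_force: [0.3, -0.5, 0.9]
grip_width: -0.0
gripper_force: 0.0
```

```bash
python3 - <<'E'
from h import *
a,_=env.get_image("scene"); t,_=env.get_image("top")
c=np.hstack([cv2.resize(a[260:370,265:410],(440,334),interpolation=2),cv2.resize(t[265:375,335:455],(360,334),interpolation=2)])
cv2.imwrite("pics/b5.png",c[:,:,::-1]); print(env.observe()["position"])
D=np.array([.4705,-.1508,0])
for n in (4,5,6):
    th=np.radians(98.3-30*n); print(n,(proj("scene",D+[.054*np.cos(th),.054*np.sin(th),.074])-[265,260])[0]*[440/145,334/110])
E
```

```text
[ 0.43774978 -0.0477326   0.11059954]
4 [312.96648194 142.6395316 ]
5 [329.98851381 171.37775699]
6 [325.92953012 203.03633064]
```

View pics/b5.png

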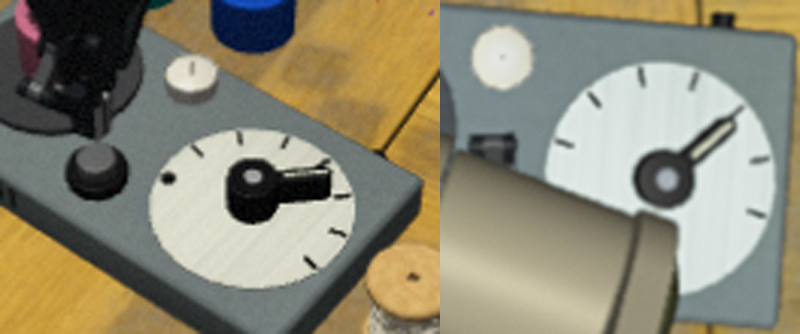

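The top view shows the lever at five, with only bars 6 and 7 after it. In the scene view its tip is at (330,171), exactly as predicted for five. The fingertip is over the button, so I press.

Call:
{"fn": "servo_tool", "kwargs": {"steps": [{"tx":0,"ty":0,"tz":-1,"yaw":0,"claw":0},{"tx":0,"ty":0,"tz":-0.8,"yaw":0,"claw":0},{"tx":0,"ty":0,"tz":-0.4,"yaw":0,"claw":0},{"tx":0,"ty":0,"tz":-0.2,"yaw":0,"claw":0},{"tx":0,"ty":0,"tz":-0.2,"yaw":0,"claw":0},{"tx":0,"ty":0,"tz":-0.2,"yaw":0,"claw":0},{"tx":0,"ty":0,"tz":0,"yaw":0,"claw":0},{"tx":0,"ty":0,"tz":0,"yaw":0,"claw":0}]}}

```text
time_s: 10.05
position: [0.4371, -0.0476, 0.0818]
tool_rot: [[-0.014, 1.0, -0.0], [1.0, 0.014, 0.0], [0.0, -0.0, -1.0]]
ft_force: [-3.2, -0.2, 3.2]
grip_width: -0.0
gripper_force: 1.9
```

Call:
{"fn": "servo_tool", "kwargs": {"steps": [{"tx":0,"ty":0,"tz":-0.1,"yaw":0,"claw":0},{"tx":0,"ty":0,"tz":0,"yaw":0,"claw":0},{"tx":0,"ty":0,"tz":0,"yaw":0,"claw":0}]}}

```text
time_s: 10.35
position: [0.4373, -0.0476, 0.0808]
tool_rot: [[-0.013, 1.0, -0.0], [1.0, 0.013, 0.0], [0.0, -0.0, -1.0]]
ft_force: [-3.8, 0.7, 3.4]
grip_width: 0.0
gripper_force: 2.2
```

Call:
{"fn": "servo_tool", "kwargs": {"steps": [{"tx":0,"ty":0,"tz":-0.1,"yaw":0,"claw":0},{"tx":0,"ty":0,"tz":0,"yaw":0,"claw":0},{"tx":0,"ty":0,"tz":0,"yaw":0,"claw":0}]}}

```text
time_s: 10.65
position: [0.4373, -0.0476, 0.08]
tool_rot: [[-0.014, 1.0, 0.0], [1.0, 0.014, -0.0], [-0.0, 0.0, -1.0]]
ft_force: [-5.0, 0.9, 9.6]
grip_width: -0.0001
gripper_force: 4.4
```

Call:
{"fn": "servo_tool", "kwargs": {"steps": [{"tx":0,"ty":0,"tz":-0.1,"yaw":0,"claw":0},{"tx":0,"ty":0,"tz":0,"yaw":0,"claw":0},{"tx":0,"ty":0,"tz":0,"yaw":0,"claw":0}]}}

```text
time_s: 10.95
position: [0.4374, -0.0476, 0.0797]
tool_rot: [[-0.014, 1.0, 0.001], [1.0, 0.014, -0.0], [-0.0, 0.001, -1.0]]
ft_force: [-7.3, 1.7, 21.8]
grip_width: 0.0002
gripper_force: 10.4
```

Force jumps to 22 N at TCP z = 0.080, the expected height for fully down, so the button is at its stop. I release and retreat.

Call:
{"fn": "servo_tool", "kwargs": {"steps": [{"tx":0,"ty":0,"tz":0.2,"yaw":0,"claw":0},{"tx":0,"ty":0,"tz":0.4,"yaw":0,"claw":0},{"tx":0,"ty":0,"tz":0.6,"yaw":0,"claw":0},{"tx":0,"ty":0,"tz":2,"yaw":0,"claw":0},{"tx":0,"ty":0,"tz":3,"yaw":0,"claw":0},{"tx":0,"ty":0,"tz":3.5,"yaw":0,"claw":0},{"tx":0,"ty":0,"tz":3.5,"yaw":0,"claw":0},{"tx":0,"ty":0,"tz":3.5,"yaw":0,"claw":0},{"tx":0,"ty":3,"tz":0,"yaw":0,"claw":0},{"tx":-1,"ty":4,"tz":0,"yaw":0,"claw":0},{"tx":-1,"ty":4,"tz":0,"yaw":0,"claw":0},{"tx":-1,"ty":4,"tz":0,"yaw":0,"claw":0},{"tx":-1,"ty":4,"tz":0,"yaw":0,"claw":0},{"tx":-1,"ty":4,"tz":0,"yaw":0,"claw":0},{"tx":-1,"ty":4,"tz":0,"yaw":0,"claw":0},{"tx":0,"ty":4,"tz":0,"yaw":0,"claw":0},{"tx":0,"ty":0,"tz":0,"yaw":0,"claw":0},{"tx":0,"ty":0,"tz":0,"yaw":0,"claw":0}]}}

```text
time_s: 12.75
position: [0.3774, 0.2628, 0.2457]
tool_rot: [[-0.015, 1.0, 0.0], [1.0, 0.015, -0.0], [-0.0, 0.0, -1.0]]
ft_force: [-0.0, -0.4, 0.1]
grip_width: 0.0001
gripper_force: 0.0
```

```bash
python3 - <<'E'
from h import *
t,_=env.get_image("top"); cv2.imwrite("pics/t6.png",cv2.resize(t[200:390,180:500],None,fx=2.4,fy=2.4,interpolation=2)[:,:,::-1])
a,d=env.get_image("scene")
k,_,T=K("scene")
u=proj("scene",[.437,-.047,.067])[0].round().astype(int); z=np.median(d[u[1]-1:u[1]+2,u[0]-1:u[0]+2])
print("button px",u,"depth",z,"expected up",(np.linalg.inv(T)@[.437,-.047,.067,1])[2],"down",(np.linalg.inv(T)@[.437,-.047,.061,1])[2])
E
```

```text
button px [296 312] depth 1.2469023 expected up 1.2476083259058752 down 1.2515768187169696
```

View pics/t6.png

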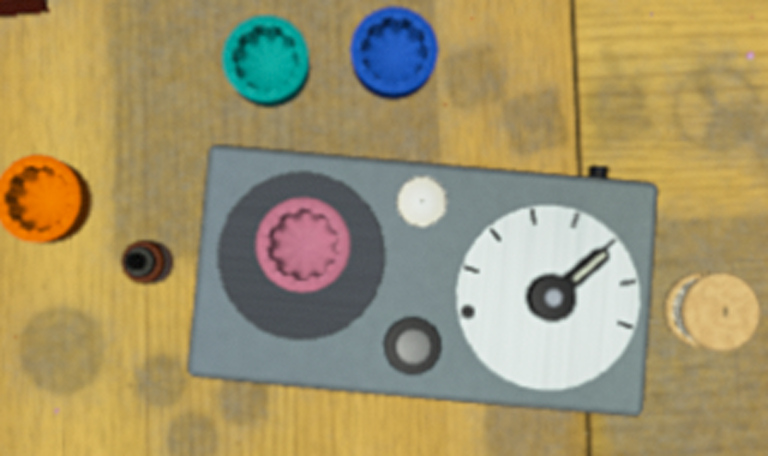

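The picture shows the lever on the fifth bar, with marks 1 to 4 before it and 6 and 7 after. The button at (412,345) is up again, the mould and tealight stand where they were, and the arm is clear. I hand in.

```bash
python3 -c "
from rig import env
print(env.close_job())"
```

```text
the job is handed in; nothing more can be done
None
```

The heat selector is at setting five, pushed there click by click from setting two. The start button was then pressed fully down and came back up, nothing else looked moved in the last picture, and the job was handed in at about 13 s; no verdict came back.

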